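Restock the counter-top pastry case and check its catch

ROBOT

A 6-joint arm with a two-finger parallel gripper is mounted at the origin on the work surface. World frame = base frame: x ahead of the robot, y to its left, z up, the work surface at z = 0. Lengths are in m, angles in rad, forces in N, time in s.
With the tool pointing down it reaches from about 0.325 to 0.925 m from the base axis. Payload 3.1 kg.
Tool frame: the origin (TCP) lies at the very end of the fingers, on their centre line; the grasp point (between the pads) lies 19 mm behind it; z points along the fingers, y is the line along which they close (so a half turn about z gives the same grasp; the last joint's range is limited). The gripper opens to 85 mm and grips with 20 to 120 N. Pads are 22 mm wide; open, the fingers measure 114 mm over their backs; the gripper's body (76 mm by 85 mm) begins 54 mm behind the grasp point. The pads swing forward as they close: fully open they stand 13 mm farther back than shut.
Start: joints at [-0.112, 0.217, 1.613, -0, 1.311, -0.112], TCP at [0.625, 0, 0.231] pointing down, gripper open.
Joint ranges: [-2.75, 2.75], [-0.78, 2.1], [0.31, 2.55], [-1.13, 4.27], [0.13, 2.63], [-2.58, 2.58]. Speed limits (rad/s): [2.79, 2.79, 3.14, 3.14, 3.14, 3.14].

INTERFACE

Orientations are given as a rotation vector (axis times angle).
In Python, from cell import status, vision, r gives the robot as it stands.
- The arm moves only by the shell command python3 -m jog 'ROWS'. ROWS is JSON, a list that holds one entry, the list of rows, each a list of 7 numbers: the finger opening in mm, from 0 to 85.4, then the shift along the tool's x, y, z in mm, then the turn, a rotation vector about the tool's x, y, z in rad. In form: [[[claw, x, y, z, ax, ay, az], ...]]. A call has 1 to 8 rows; each row is the pose to reach, as a shift and turn from the pose commanded when the call began, along the tool's axes at that moment; what a row does not reach only later rows make up. A row lasts 1/10 s, in which the tool goes at most 50 mm and 8.59 degrees, less where a joint would pass 70% of its speed; a pose out of reach is approached as far as the arm can. A call with a gripper value outside its range is refused whole. The fingers move at their own pace and stop on an object; the grip force is fixed at half the most. Time passes only in rows, so rows that repeat a pose let the fingers close. It gives the time, the measured TCP pose, the force, the opening and the grip force at its end, in the units of the state.
- status.sense(): the state, without advancing time (a new reading comes with each control period).
- vision.read_camera(name): name is "scene" or "side" or "wrist"; returns the picture (384x512x3 uint8, red, green, blue); there is no depth.
- vision.calibration(name): a dict with "fx", "fy", "cx", "cy" (pixels), "world_to_cam" (4x4, takes a point from world to camera coordinates); the wrist camera has in their place "tool_from_camera" (4x4, takes a point from camera to tool coordinates, whose origin is the TCP and whose axes are the flange's). Camera axes: x right, y down, z forward; pixel columns grow to the right and rows downward; lengths in m; the calibration is good to about 2 mm. A picture is of the moment at which its call begins: read the wrist's pose just before it. calibration takes no time and is no camera call.
- r.hand_in(): hands the job in; it is judged then, once.
The state is a dict: "clock": time; "q": joint angles; "qd": joint speeds; "joint_efforts": joint torques, N m; "ee_pos": TCP position; "tcp_rot": TCP orientation; "ft_force": force on the tool from outside, world axes, zero at the start; "torque": the same for the moment, N m; "grip_width": finger opening in m; "finger_force": force on a finger pad.
Only numpy, scipy, OpenCV 4.12 (cv2) and the standard library are available. Lean on these libraries where they do the work, as an engineer would, in place of code of your own. Each camera call takes 0.05 s, during which the arm holds its last target. There are 200 camera calls.

TASK

Restock the pastry case: open both of its covers fully, the right one first since it laps over the left, set every dessert jar and little gift box from the counter inside, upright on the deck, putting them down gently, then shut the left cover and the right one over it, pressing the right one home until its catch takes. Give the shut right cover a light tug by its handle to make sure the catch really holds, press it again if it gives, and leave the sugar shaker, the mug and the bowl where they stand.

Things in the scene. Friction and masses are not known exactly. Their poses are not given: they have to be found in the camera images.
- case: low counter-top pastry case, fixed: white plinth, clear walls, 260 mm deep (its x), 360 mm wide (its y), rim 130 mm high; origin at the centre of its underside, z up, -x side faces the robot. Open only at the top, under two covers hinged on its left and right ends that meet in the middle
- case_deck (a point): centre of the case's flat white inner deck, 30 mm above the counter. The deck reaches x -110 to +118 mm and y -168 to +168 mm in the case's axes (walls 100 mm high around it)
- right_cover (a joint): right (-y) clear cover in an aluminium frame, 260 mm front to back, 179 mm from hinge to free edge, 6 mm thick, 0.33 kg. Rad: 0 shut flat, 1.70 fully open, leaning just past upright on its stop, where it stays. Soft-closing: let go below 1.5 it sinks shut slowly. It has the catch's tongue. Shut and caught: 0.000 to 0.003. Not caught: rests on the catch at about 0.077, edge some 14 mm up
- left_cover (a joint): left (+y) clear cover in an aluminium frame, 260 mm front to back, 179 mm from hinge to free edge, 6 mm thick, 0.33 kg. Rad: 0 shut flat, 1.70 fully open, leaning just past upright on its stop, where it stays. Soft-closing: let go below 1.5 it sinks shut slowly. No catch: the steel strip on the right cover's free edge laps 11 mm over it, so it opens after the right one and must be shut before it
- right_cover_handle (a point): middle of the right cover's round handle bar, 10 mm thick, 110 mm long, parallel to the hinge: centre line 40 mm above the cover's outer face (176 mm above the counter when shut), 150 mm from the hinge across the cover, free edge 42 mm beyond it (the lapping strip included). Fingers pointing down pinch it across; it turns between them as the cover swings. Lifting the cover takes about 2 N here
- left_cover_handle (a point): middle of the left cover's round handle bar, 10 mm thick, 110 mm long, parallel to the hinge: centre line 40 mm above the cover's outer face (176 mm above the counter when shut), 140 mm from the hinge across the cover, free edge 39 mm beyond it. Fingers pointing down pinch it across; it turns between them as the cover swings. Lifting the cover takes about 2 N here
- right_cover_hinge (a point): middle of the right cover's hinge axis, which runs along the case's x: at its right end (y = -180 mm), 130 mm above the counter; turning about the case's +x opens it
- left_cover_hinge (a point): middle of the left cover's hinge axis, which runs along the case's x: at its left end (y = +180 mm), 130 mm above the counter; turning about the case's -x opens it
- catch: brass spring roller (8 mm) of the right cover's catch, on the case's front face, origin at its centre. It snaps over a tongue on the cover. Tension varies by start: pressing home takes 5 to 13 N down on the handle, opening 11 to 19 N up. A caught cover lifts 1 to 3 mm, then stops on the catch: a tug of 5 to 9 N never opens it, but lifts an uncaught one
- jar_a: dessert jar to load: glass with layers of cake and cream and a steel lid, squat, 56 mm across, 58 mm tall, 170 g; origin at the centre of its underside, z up
- jar_b: dessert jar to load: glass with layers of cake and cream and a steel lid, squat, 56 mm across, 58 mm tall, 170 g; origin at the centre of its underside, z up
- jar_c: dessert jar to load: glass with layers of cake and cream and a steel lid, squat, 56 mm across, 58 mm tall, 170 g; origin at the centre of its underside, z up
- box_a: small gift box to load: card with paper lid and grey ribbon, 56 x 56 x 46 mm (bow to 55 mm, soft, no obstacle), 120 g; origin at the centre of its underside, z up, sides along its x and y
- box_b: small gift box to load: card with paper lid and grey ribbon, 56 x 56 x 46 mm (bow to 55 mm, soft, no obstacle), 120 g; origin at the centre of its underside, z up, sides along its x and y
- shaker: chrome sugar shaker, 58 mm across and 108 mm tall with a domed steel top, standing among the goods; stays where it is; origin at its underside; not part of the job
- mug: white mug, 76 mm across, 85 mm tall; origin at its underside; not part of the job
- sugar_bowl: white bowl, 100 mm across, 55 mm tall; origin at its underside; not part of the job

How it is judged:
On the way, in this order (a step that is already met when the one before it is completed fails the run):
1. the right cover is opened while the left is still shut (value of joint right_cover above 1.3 rad and value of joint left_cover below 0.1 rad), for 0.2 s.
2. the left cover is opened too (value of joint each of right_cover, left_cover above 1.3 rad), for 0.2 s.
3. all the jars and boxes stand inside on the deck, released (x of jar_a in the frame of case between -0.11 and 0.118 m and y of jar_a in the frame of case between -0.168 and 0.168 m and z of jar_a in the frame of case between 0.02 and 0.038 m and angle between each of jar_a, jar_b, jar_c, box_a, box_b's own z axis and vertical below 0.12 rad and linear speed of each of jar_a, jar_b, jar_c, box_a, box_b below 0.03 m/s and x of jar_b in the frame of case between -0.11 and 0.118 m and y of jar_b in the frame of case between -0.168 and 0.168 m and z of jar_b in the frame of case between 0.02 and 0.038 m and x of jar_c in the frame of case between -0.11 and 0.118 m and y of jar_c in the frame of case between -0.168 and 0.168 m and z of jar_c in the frame of case between 0.02 and 0.038 m and x of box_a in the frame of case between -0.11 and 0.118 m and y of box_a in the frame of case between -0.168 and 0.168 m and z of box_a in the frame of case between 0.02 and 0.038 m and x of box_b in the frame of case between -0.11 and 0.118 m and y of box_b in the frame of case between -0.168 and 0.168 m and z of box_b in the frame of case between 0.02 and 0.038 m and contact force between the fingers and jar_a below 0.2 N and contact force between the fingers and jar_b below 0.2 N and contact force between the fingers and jar_c below 0.2 N and contact force between the fingers and box_a below 0.2 N and contact force between the fingers and box_b below 0.2 N and value of joint each of right_cover, left_cover above 1 rad), for 0.2 s.
4. the left cover is shut while the right is still open (value of joint left_cover below 0.03 rad and value of joint right_cover above 0.3 rad), for 0.2 s.
5. the right cover is shut home and caught (value of joint left_cover below 0.03 rad and value of joint right_cover below 0.008 rad), for 0.2 s.
6. the right cover is tugged up by the fingers against its catch, and the catch holds (value of joint right_cover between 0.003 and 0.035 rad and contact force between catch and anything else above 0.8 N and contact force between catch and the fingers below 0.1 N and contact force between the fingers and anything else above 0.5 N), for 0.2 s.
At the end, for the whole second after the job is handed in: every present jar and box stands upright (within 0.12 rad) and at rest on the deck inside the case, the left cover reads under 0.03 rad, the right cover over it under 0.012 rad (caught) (x of jar_a in the frame of case between -0.11 and 0.118 m and y of jar_a in the frame of case between -0.168 and 0.168 m and z of jar_a in the frame of case between 0.02 and 0.038 m and angle between each of jar_a, jar_b, jar_c, box_a, box_b's own z axis and vertical below 0.12 rad and linear speed of each of jar_a, jar_b, jar_c, box_a, box_b below 0.03 m/s and x of jar_b in the frame of case between -0.11 and 0.118 m and y of jar_b in the frame of case between -0.168 and 0.168 m and z of jar_b in the frame of case between 0.02 and 0.038 m and x of jar_c in the frame of case between -0.11 and 0.118 m and y of jar_c in the frame of case between -0.168 and 0.168 m and z of jar_c in the frame of case between 0.02 and 0.038 m and x of box_a in the frame of case between -0.11 and 0.118 m and y of box_a in the frame of case between -0.168 and 0.168 m and z of box_a in the frame of case between 0.02 and 0.038 m and x of box_b in the frame of case between -0.11 and 0.118 m and y of box_b in the frame of case between -0.168 and 0.168 m and z of box_b in the frame of case between 0.02 and 0.038 m and value of joint right_cover below 0.012 rad and value of joint left_cover below 0.03 rad); the robot touches nothing.
It fails at once if a jar or box is let fall (loose and faster than 1.1 m/s, a drop of about 6 cm) ((linear speed of jar_a above 1.1 m/s and contact force between the fingers and jar_a below 0.1 N) or (linear speed of jar_b above 1.1 m/s and contact force between the fingers and jar_b below 0.1 N) or (linear speed of jar_c above 1.1 m/s and contact force between the fingers and jar_c below 0.1 N) or (linear speed of box_a above 1.1 m/s and contact force between the fingers and box_a below 0.1 N) or (linear speed of box_b above 1.1 m/s and contact force between the fingers and box_b below 0.1 N)).
It fails at once if the shaker, mug or bowl is shoved more than 6 cm or knocked over (distance of any of shaker, mug, sugar_bowl from where it was at the start of the episode above 0.06 m or angle between any of shaker, mug, sugar_bowl's own z axis and vertical above 0.6 rad).
Of jar_a, jar_b, jar_c, box_a, box_b only 2 to 4 are there at a start; the rules pass over those that are not, and their reading is None.
At some moment in a run one of jar_a, jar_b, jar_c, box_a, box_b may be knocked a few centimetres aside while the robot is not near it.
It also fails if it takes over 210 s, if anything falls off the work surface, if the arm or the gripper's body presses on something with over 40 N, if the wrist force passes 120 N, or if a joint passes its speed limit or range.

## Working session

There is one attempt and no reset: what is moved stays moved. The work goes in short steps, Python scripts to look and compute and a shell command to move; the robot and the scene stay as the last step left them, time stands still between calls to the robot, and variables do not carry over. Pictures are saved under pics/ and viewed, at most 14 in all, crops included, and the job is handed in when it is done.

```bash
ls; mkdir -p pics
python3 - <<'E'
from cell import status, vision, r
import cv2,numpy as np
print(status.sense())
for n in ("scene","side","wrist"):
    im=vision.read_camera(n); cv2.imwrite(f"pics/{n}0.png",im[:,:,::-1]); c=vision.calibration(n); print(n,{k:np.round(v,4).tolist() for k,v in c.items()})
E
```

```text
pics
{'clock': 0.0, 'q': array([-1.12173060e-01,  2.17792096e-01,  1.61489927e+00,  1.12016750e-05,
        1.31128274e+00, -1.12200163e-01]), 'qd': array([-0.0013143 , -0.00062219, -0.00010949,  0.00120303, -0.00134949,
        0.00012004]), 'joint_efforts': array([-2.90135131e-04, -3.96841800e+01, -3.03850436e+01, -2.80225659e-04,
        9.87685227e-03,  9.68610237e-06]), 'ee_pos': array([6.24204300e-01, 1.31966294e-04, 2.29962931e-01]), 'tcp_rot': array([-2.22009267, -2.22014643,  0.00231771]), 'ft_force': array([-0.5630225 ,  0.65688875,  0.40456891]), 'torque': array([0.08632376, 0.01401781, 0.03968489]), 'finger_force': 0.0, 'grip_width': 0.08567025699675854}
scene {'fx': 362.2929, 'fy': 362.2929, 'cx': 253.1896, 'cy': 189.511, 'world_to_cam': [[0.5447, 0.8385, 0.0104, -0.2354], [0.6456, -0.4114, -0.6435, -0.2932], [-0.5353, 0.3573, -0.7654, 1.3702], [0.0, 0.0, 0.0, 1.0]]}
side {'fx': 423.7505, 'fy': 423.7505, 'cx': 250.8096, 'cy': 194.9966, 'world_to_cam': [[-0.999, -0.0454, 0.0044, 0.4963], [-0.0362, 0.7308, -0.6816, 0.1465], [0.0278, -0.681, -0.7317, 1.1767], [0.0, 0.0, 0.0, 1.0]]}
wrist {'fx': 280.1415, 'fy': 280.1415, 'cx': 255.4061, 'cy': 191.1192, 'tool_from_camera': [[0.001, -0.9629, -0.2699, 0.0669], [1.0, 0.0007, 0.0009, 0.0001], [-0.0006, -0.2699, 0.9629, -0.1417], [0.0, 0.0, 0.0, 1.0]]}
```

View pics/scene0.png

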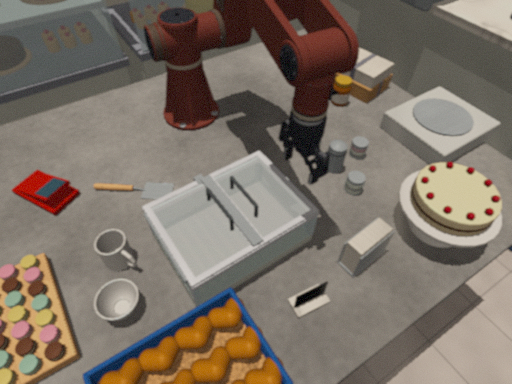

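View pics/side0.png

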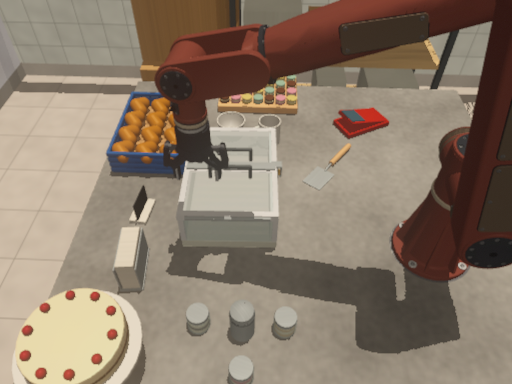

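The scene view shows the case at about (230,220), the mug at (113,248) and the bowl at (117,300). The side view shows three jars at (198,317), (286,322) and (241,372), with the shaker at (242,318) among them. I'll enlarge both views for exact pixels.

```bash
cat > h.py <<'E'
import numpy as np,cv2
from scipy.spatial.transform import Rotation as R
from cell import status, vision, r
def T_cam(name,pose=None):
    c=vision.calibration(name)
    if name!="wrist": return c,np.linalg.inv(c["world_to_cam"])
    s=pose or status.sense(); T=np.eye(4); T[:3,:3]=R.from_rotvec(s["tcp_rot"]).as_matrix(); T[:3,3]=s["ee_pos"]
    return c,T@c["tool_from_camera"]
def cast(name,u,v,z,pose=None):
    c,T=T_cam(name,pose)
    d=T[:3,:3]@np.array([(u-c["cx"])/c["fx"],(v-c["cy"])/c["fy"],1]); o=T[:3,3]
    return o+d*(z-o[2])/d[2]
def proj(name,p,pose=None):
    c,T=T_cam(name,pose); q=np.linalg.inv(T)@np.r_[p,1]
    return np.round([c["fx"]*q[0]/q[2]+c["cx"],c["fy"]*q[1]/q[2]+c["cy"]],1)
def to_tool(p,s=None):
    s=s or status.sense(); return np.round(1000*R.from_rotvec(s["tcp_rot"]).inv().apply(np.array(p)-s["ee_pos"]),1)
def st():
    s=status.sense(); print("t",round(s["clock"],2),"tcp",np.round(s["ee_pos"]*1000,1),"F",np.round(s["ft_force"],1),"w",round(s["grip_width"]*1000,1),"ff",round(s["finger_force"],1),"q",np.round(s["q"],2),"zax",np.round(R.from_rotvec(s["tcp_rot"]).as_matrix().T.ravel()[3:],2))
    return s
E
python3 - <<'E'
import cv2,numpy as np
a=cv2.imread("pics/scene0.png")[140:305,130:330]; b=cv2.imread("pics/side0.png")[110:390,150:320]
a=cv2.resize(a,None,fx=2.2,fy=2.2,interpolation=cv2.INTER_CUBIC); b=cv2.resize(b,None,fx=2.1,fy=2.1,interpolation=cv2.INTER_CUBIC)
o=np.zeros((max(a.shape[0],b.shape[0]),a.shape[1]+b.shape[1],3),np.uint8);o[:a.shape[0],:a.shape[1]]=a;o[:b.shape[0],a.shape[1]:]=b
print(o.shape,a.shape);cv2.imwrite("pics/crop1.png",o)
E
```

```text
(575, 797, 3) (363, 440, 3)
```

View pics/crop1.png

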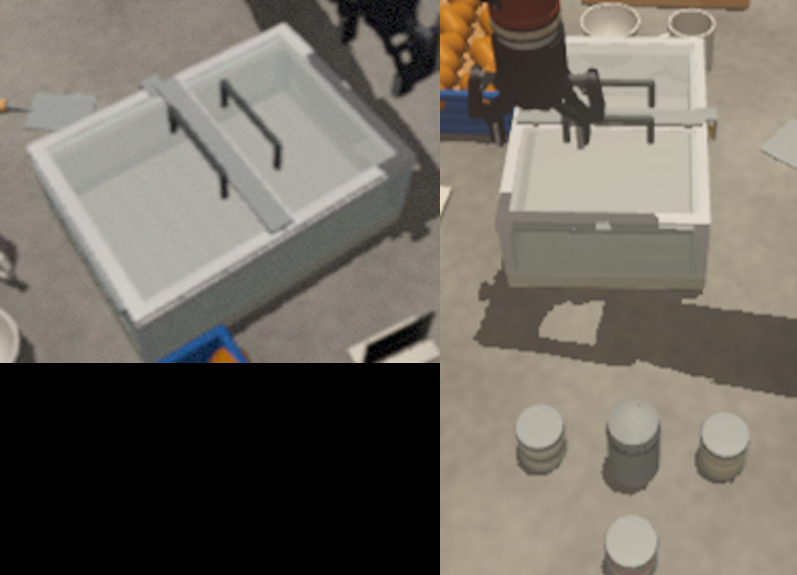

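Run:
```python
from h import *
for n,c,u,v,z in [("RH near","scene",231,177.7,.176),("RH far","scene",256,207,.176),("LH near","scene",208,191,.176),("LH far","scene",231,219.5,.176),("RH near","side",251,167,.176),("LH near","side",250.5,150,.176),
 ("LF","scene",143.6,208.2,.136),("RF","scene",259.5,152.3,.136),("RB","scene",305,221,.136),("LB","scene",189,284.5,.136),
 ("jA","side",197.6,314.8,.058),("jB","side",285.7,318,.058),("jC","side",241,368,.058),("shk","side",242.4,312,.1),("jarscene","scene",355,177,.058),("jarscene","scene",359,142,.058),
 ("bowl","scene",117,290,.055),("mug","scene",111,242,.085)]:
    print(n,c,np.round(cast(c,u,v,z)[:2]*1000))
```

```text
RH near scene [ 508. -119.]
RH far scene [ 620. -116.]
LH near scene [ 515. -189.]
LH far scene [ 619. -185.]
RH near side [ 502. -114.]
LH near side [ 507. -184.]
LF scene [ 447. -338.]
RF scene [436.  18.]
RB scene [695. -22.]
LB scene [ 692. -334.]
jA side [608. 260.]
jB side [405. 259.]
jC side [501. 377.]
shk side [504. 270.]
jarscene scene [611. 247.]
jarscene scene [504. 366.]
bowl scene [ 573. -474.]
mug scene [ 460. -441.]
```

The handle at y ≈ -187 mm lies 150 mm from the -y end, so it is the right cover's handle, and the case's yaw is about 0.03 rad. I'll turn the fingers across the bar and move above it.

```bash
python3 -m jog '[[[60,-187,-59,-40,0,0,1.1],[60,-187,-59,-40,0,0,1.1],[60,-187,-59,-40,0,0,1.1],[60,-187,-59,-40,0,0,1.1],[60,-187,-59,-40,0,0,1.1],[60,-187,-59,-40,0,0,1.1],[60,-187,-59,-40,0,0,1.1],[60,-187,-59,-40,0,0,1.1]]]'; python3 -m jog '[[[60,0,0,0,0,0,0.44],[60,0,0,0,0,0,0.44],[60,0,0,0,0,0,0.44],[60,0,0,0,0,0,0.44],[60,0,0,0,0,0,0.44]]]'
python3 - <<'E'
from h import *
s=st(); im=vision.read_camera("wrist"); cv2.imwrite("pics/w1.png",im[:,:,::-1])
print(R.from_rotvec(s["tcp_rot"]).as_matrix().round(3))
print(proj("wrist",[.565,-.187,.176],s),proj("wrist",[.565,-.117,.176],s))
E
```

```text
clock: 0.95
ee_pos: [0.5656, -0.1872, 0.2708]
tcp_rot: [-3.056, -0.726, 0.001]
ft_force: [-0.6, -0.8, 0.4]
grip_width: 0.0602
finger_force: 0.0
clock: 1.45
ee_pos: [0.5658, -0.1869, 0.271]
tcp_rot: [-3.141, -0.053, 0.001]
ft_force: [-0.9, 0.0, -1.1]
grip_width: 0.0597
finger_force: 0.0
t 1.45 tcp [ 565.8 -186.9  271. ] F [-0.9  0.  -1.1] w 59.7 ff 0.0 q [-0.44  0.13  1.64 -0.    1.37  1.1 ] zax [ 0.03 -1.   -0.   -0.    0.   -1.  ]
[[ 0.999  0.034 -0.001]
 [ 0.034 -0.999  0.   ]
 [-0.001 -0.    -1.   ]]
[253.8 194.5] [174.1 191.8]
```

View pics/w1.png

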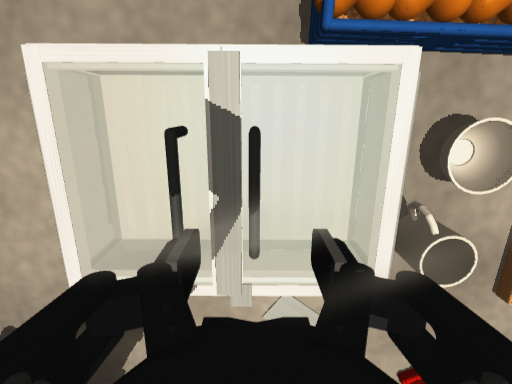

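The right handle bar runs from (255,128) to (254,257). Its centre projects at (254,194), which agrees with my estimate, so I'll descend, pinch it and start the lift.

```bash
python3 -m jog '[[[40,0,0,40,0,0,0],[40,0,0,80,0,0,0],[40,0,0,114,0,0,0],[40,0,0,114,0,0,0],[0,0,0,114,0,0,0],[0,0,0,114,0,0,0],[0,0,0,114,0,0,0],[0,0,0,114,0,0,0]]]'; python3 -m jog '[[[0,0,0,0,0,0,0],[0,0,1,-4,0,0,0],[0,0,3,-10,0,0,0],[0,0,8,-22,0,0,0],[0,0,14,-33,0,0,0],[0,0,20,-42,0,0,0],[0,0,27,-52,0,0,0],[0,0,35,-61,0,0,0]]]'
```

```text
clock: 2.3
ee_pos: [0.5676, -0.1855, 0.16]
tcp_rot: [-3.139, -0.048, -0.006]
ft_force: [0.7, 5.7, 0.0]
grip_width: 0.0079
finger_force: 58.5
clock: 3.1
ee_pos: [0.5685, -0.2194, 0.2213]
tcp_rot: [-3.136, -0.049, -0.006]
ft_force: [0.7, 6.5, 1.0]
grip_width: 0.0076
finger_force: 58.4
```

```bash
python3 -m jog '[[[0,0,8,-8,0.03,0,0],[0,0,16,-16,0.05,0,0],[0,0,26,-23,0.08,0,0],[0,0,35,-29,0.1,0,0],[0,0,45,-35,0.13,0,0],[0,0,55,-39,0.16,0,0],[0,0,65,-43,0.18,0,0],[0,0,76,-46,0.2,0,0]]]'
python3 - <<'E'
from h import *
s=st()
E
```

```text
clock: 3.9
ee_pos: [0.5708, -0.2968, 0.2703]
tcp_rot: [-2.939, -0.049, -0.003]
ft_force: [-2.0, 6.6, 7.6]
grip_width: 0.0076
finger_force: 58.6
t 3.9 tcp [ 570.8 -296.8  270.3] F [-2.   6.6  7.6] w 7.6 ff 58.6 q [-0.66  0.3   1.45  0.16  1.52  0.86] zax [ 0.03 -0.98 -0.2  -0.    0.2  -0.98]
```

```bash
python3 -m jog '[[[0,0,11,-5,0,0,0],[0,0,23,-9,0,0,0],[0,0,34,-11,0,0,0],[0,0,45,-13,0,0,0],[0,0,57,-14,0,0,0],[0,0,69,-14,0,0,0],[0,0,84,-13,0,0,0],[0,0,95,-11,0,0,0]]]'
python3 - <<'E'
from h import *
s=st()
for n in ("side","scene"): cv2.imwrite(f"pics/{n}1.png",vision.read_camera(n)[:,:,::-1])
E
```

```text
clock: 4.7
ee_pos: [0.5736, -0.393, 0.2603]
tcp_rot: [-2.938, -0.046, -0.002]
ft_force: [-1.8, 7.3, 16.2]
grip_width: 0.0072
finger_force: 68.6
t 4.7 tcp [ 573.6 -393.   260.3] F [-1.8  7.3 16.2] w 7.2 ff 68.6 q [-0.77  0.43  1.3   0.14  1.55  0.76] zax [ 0.03 -0.98 -0.2  -0.    0.2  -0.98]
```

View pics/scene1.png

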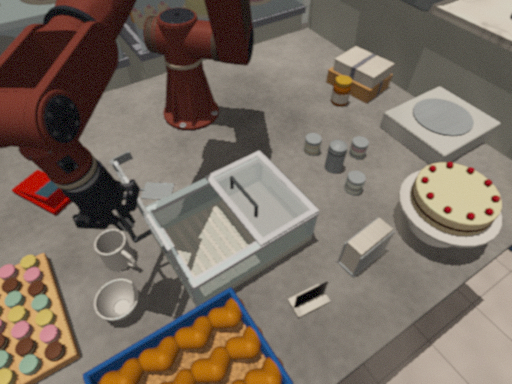

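The scene view shows the right cover standing open, its frame by the fingers at (120,215), while the left cover is still shut with its handle at (243,197). I'll release and back off.

```bash
python3 -m jog '[[[30,0,0,0,0,0,0],[30,0,0,0,0,0,0],[30,0,0,0,0,0,0],[30,0,0,-15,0,0,0],[30,0,0,-50,0,0,0],[30,0,0,-100,0,0,0],[30,0,0,-100,-0.1,0,0],[30,0,0,-100,-0.2,0,0]]]'
python3 - <<'E'
from h import *
s=st(); print(to_tool([.564,-.117,.157]))
E
```

```text
clock: 5.6
ee_pos: [0.5736, -0.4159, 0.3584]
tcp_rot: [3.133, 0.045, 0.007]
ft_force: [0.0, -0.4, -0.1]
grip_width: 0.0298
finger_force: 0.0
t 5.6 tcp [ 573.6 -415.9  358.4] F [ 0.  -0.4 -0.1] w 29.8 ff 0.0 q [-0.72  0.32  1.25 -0.    1.56  0.82] zax [ 0.03 -1.    0.01  0.   -0.01 -1.  ]
[  -1.8 -300.7  198.8]
```

```bash
python3 -m jog '[[[40,0,-50,-10,0,0,0],[40,0,-100,-10,0,0,0],[40,0,-150,-10,0,0,0],[40,-2,-200,0,0,0,0],[40,-2,-250,0,0,0,0],[40,-2,-300,0,0,0,0],[40,-2,-300,50,0,0,0],[40,-2,-300,90,0,0,0]]]'
python3 - <<'E'
from h import *
s=st(); im=vision.read_camera("wrist"); cv2.imwrite("pics/w2.png",im[:,:,::-1])
g=cv2.cvtColor(im,cv2.COLOR_RGB2GRAY); print(proj("wrist",[.564,-.117,.176],s))
for v in (120,150,180,200,215): print(v,[u for u in range(200,310) if g[v,u]<60][:1],[u for u in range(200,310) if g[v,u]<60][-1:])
print(to_tool([.564,-.117,.157]))
E
```

```text
clock: 6.4
ee_pos: [0.5626, -0.1117, 0.2652]
tcp_rot: [3.139, 0.054, 0.006]
ft_force: [0.3, -0.0, -0.9]
grip_width: 0.04
finger_force: 0.0
t 6.4 tcp [ 562.6 -111.7  265.2] F [ 0.3 -0.  -0.9] w 40.0 ff 0.0 q [-0.32  0.08  1.7  -0.    1.35  1.22] zax [ 0.03 -1.    0.    0.   -0.   -1.  ]
[259.7 194.5]
120 [] []
150 [255] [265]
180 [255] [265]
200 [255] [258]
215 [] []
[ 7.6  6.7 98.2]
```

```bash
python3 -m jog '[[[40,5,6,40,0,0,0],[40,5,6,80,0,0,0],[40,5,6,98,0,0,0],[40,5,6,98,0,0,0],[0,5,6,98,0,0,0],[0,5,6,98,0,0,0],[0,5,6,98,0,0,0],[0,5,6,98,0,0,0]]]'; python3 -m jog '[[[0,0,0,0,0,0,0],[0,0,-2,-6,0,0,0],[0,0,-5,-13,0,0,0],[0,0,-8,-20,0,0,0],[0,0,-14,-30,0,0,0],[0,0,-20,-39,0,0,0],[0,0,-27,-48,0,0,0],[0,0,-34,-56,0,0,0]]]';python3 -m jog '[[[0,0,-7,-7,-0.03,0,0],[0,0,-15,-15,-0.05,0,0],[0,0,-24,-21,-0.08,0,0],[0,0,-33,-27,-0.1,0,0],[0,0,-42,-32,-0.13,0,0],[0,0,-52,-36,-0.16,0,0],[0,0,-62,-39,-0.18,0,0],[0,0,-72,-42,-0.2,0,0]]]'
python3 - <<'E'
from h import *
s=st()
E
```

```text
clock: 7.25
ee_pos: [0.5683, -0.1156, 0.1689]
tcp_rot: [-3.134, -0.047, -0.005]
ft_force: [0.9, 9.1, 1.5]
grip_width: 0.0072
finger_force: 58.6
clock: 8.05
ee_pos: [0.5672, -0.0847, 0.2237]
tcp_rot: [3.141, 0.049, 0.006]
ft_force: [5.6, 1.7, -8.4]
grip_width: 0.0074
finger_force: 58.3
clock: 8.85
ee_pos: [0.5652, -0.0153, 0.2684]
tcp_rot: [2.934, 0.045, 0.012]
ft_force: [1.1, -3.9, 0.9]
grip_width: 0.0068
finger_force: 58.5
t 8.85 tcp [565.2 -15.3 268.4] F [ 1.1 -3.9  0.9] w 6.8 ff 58.5 q [-0.04  0.06  1.73 -0.21  1.34  1.55] zax [ 0.03 -0.98  0.21  0.01 -0.21 -0.98]
```

```bash
python3 -m jog '[[[0,0,-10,-4,0,0,0],[0,0,-21,-7,0,0,0],[0,0,-32,-10,0,0,0],[0,0,-43,-12,0,0,0],[0,0,-54,-12,0,0,0],[0,0,-65,-12,0,0,0],[0,0,-77,-11,0,0,0],[0,0,-90,-9,0,0,0]]]'; python3 -m jog '[[[0,0,-1,0,0,0,0],[30,0,-1,0,0,0,0],[30,0,-1,0,0,0,0],[30,0,-1,0,0,0,0],[30,0,-1,-20,0,0,0],[30,0,-1,-60,0,0,0],[30,0,-1,-100,0,0,0],[30,0,-1,-100,0.1,0,0]]]';  python3 - <<'E'
from h import *
s=st(); cv2.imwrite("pics/scene2.png",vision.read_camera("scene")[:,:,::-1]);cv2.imwrite("pics/side2.png",vision.read_camera("side")[:,:,::-1])
a=cv2.imread("pics/scene2.png")[60:310,60:400];b=cv2.imread("pics/side2.png")[70:390,150:330]
b=cv2.resize(b,None,fx=1.4,fy=1.4);a=cv2.resize(a,None,fx=1.5,fy=1.5)
o=np.zeros((max(a.shape[0],b.shape[0]),a.shape[1]+b.shape[1],3),np.uint8);o[:a.shape[0],:a.shape[1]]=a;o[:b.shape[0],a.shape[1]:]=b
cv2.imwrite("pics/crop2.png",o);print(o.shape,a.shape)
E
```

```text
clock: 9.65
ee_pos: [0.563, 0.079, 0.266]
tcp_rot: [2.944, 0.041, 0.018]
ft_force: [-13.0, 7.8, 26.7]
grip_width: 0.0065
finger_force: 60.1
clock: 10.45
ee_pos: [0.5624, 0.1003, 0.3596]
tcp_rot: [3.045, 0.052, 0.017]
ft_force: [0.5, -1.2, 0.4]
grip_width: 0.0299
finger_force: 0.0
t 10.45 tcp [562.4 100.3 359.6] F [ 0.5 -1.2  0.4] w 29.9 ff 0.0 q [ 0.11  0.03  1.58 -0.1   1.52  1.65] zax [ 0.03 -0.99  0.1   0.01 -0.1  -1.  ]
(440, 762, 3) (375, 510, 3)
```

View pics/crop2.png

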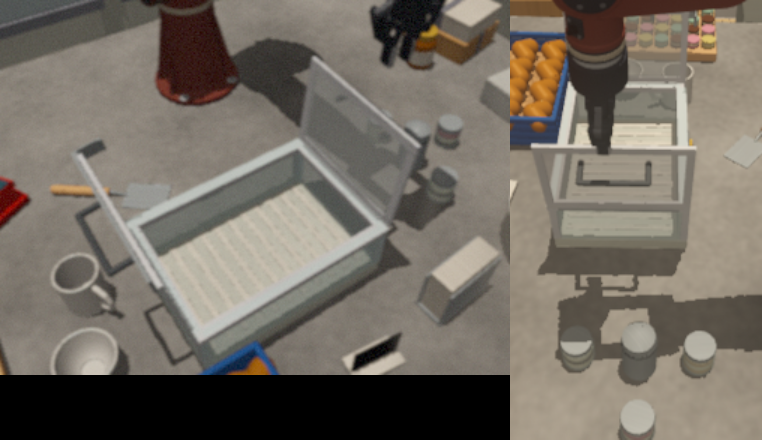

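The view shows both covers standing open and an empty deck. The three jars have not moved in the side view, at about (197,313), (285,317) and (241,368). Next I'll go over jar A and look.

```bash
python3 -m jog '[[[50,17,-50,0,0.1,0,0],[50,34,-100,40,0.1,0,0],[80,52,-130,90,0.1,0,0],[80,52,-168,130,0.1,0,0],[80,52,-168,165,0.1,0,0],[80,52,-168,165,0.1,0,0],[80,52,-168,165,0.1,0,0]]]'
cat > lids.py <<'E'
from h import *
import sys
s=st(); im=vision.read_camera("wrist"); cv2.imwrite(f"pics/{sys.argv[1]}.png",im[:,:,::-1])
for n,p in dict(A=[.61,.253,.058],B=[.405,.259,.058],C=[.502,.371,.058],S=[.504,.27,.1]).items(): print(n,proj("wrist",p,s))
E
python3 lids.py w3
```

```text
clock: 11.25
ee_pos: [0.604, 0.2488, 0.1668]
tcp_rot: [3.137, 0.049, -0.016]
ft_force: [-0.7, -0.4, -0.0]
grip_width: 0.08
finger_force: 0.0
t 11.25 tcp [604.  248.8 166.8] F [-0.7 -0.4 -0. ] w 80.0 ff 0.0 q [ 0.28  0.34  1.59 -0.    1.23  1.82] zax [ 0.03 -1.    0.   -0.01 -0.   -1.  ]
A [249. 182.]
B [238.9 358.6]
C [130.8 280.9]
S [225.7 309.8]
```

View pics/w3.png

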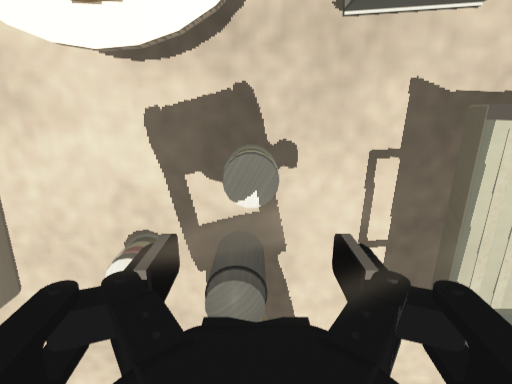

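Jar A's lid is a circle centred near (251,179), and the shaker stands at (236,295).

Run:
```python
from h import *
s=st(); p=cast("wrist",251,179,.058,s); print(p,to_tool([p[0],p[1],.012],s))
```

```text
t 11.3 tcp [606.5 249.  170.6] F [ 0.1 -1.   0.6] w 80.1 ff 0.0 q [ 0.28  0.34  1.58 -0.    1.23  1.82] zax [ 0.03 -1.    0.   -0.   -0.   -1.  ]
[0.61507315 0.25167379 0.058     ] [  9.3  -2.7 158.5]
```

```bash
python3 -m jog '[[[82,7,-3,40,0,0,0],[82,7,-3,80,0,0,0],[82,7,-3,115,0,0,0],[82,7,-3,140,0,0,0],[82,7,-3,155,0,0,0],[82,7,-3,155,0,0,0],[82,7,-3,155,0,0,0]]]'; python3 -m jog '[[[0,0,0,0,0,0,0],[0,0,0,0,0,0,0],[0,0,0,0,0,0,0],[0,0,0,0,0,0,0],[0,0,0,0,0,0,0],[0,0,0,0,0,0,0]]]'
python3 - <<'E'
from h import *
s=st()
E
```

```text
clock: 12.0
ee_pos: [0.6167, 0.2532, 0.0197]
tcp_rot: [-3.14, -0.047, -0.006]
ft_force: [0.5, -0.3, 0.3]
grip_width: 0.0822
finger_force: 0.0
clock: 12.6
ee_pos: [0.6167, 0.2537, 0.0199]
tcp_rot: [-3.14, -0.049, -0.007]
ft_force: [1.2, -0.3, 6.1]
grip_width: 0.0547
finger_force: 63.8
t 12.6 tcp [616.7 253.7  19.9] F [ 1.2 -0.3  6.1] w 54.7 ff 63.8 q [ 0.29  0.54  1.62 -0.    0.98  1.83] zax [ 0.03 -1.   -0.    0.    0.   -1.  ]
```

```bash
python3 -m jog '[[[0,0,0,-15,0,0,0],[0,0,0,-55,0,0,0],[0,0,0,-105,0,0,0],[0,0,0,-155,0,0,0],[0,0,0,-205,0,0,0],[0,0,0,-255,0,0,0],[0,0,0,-305,0,0,0],[0,0,15,-350,0,0,0]]]'; python3 -m jog '[[[0,0,40,-5,0,0,0],[0,0,90,-8,0,0,0],[0,0,140,-8,0,0,0],[0,-3,190,-8,0,0,0],[0,-6,240,-8,0,0,0],[0,-6,290,-8,0,0,0],[0,-6,340,-8,0,0,0],[0,-6,380,-8,0,0,0]]]'; python3 -m jog '[[[0,0,14,20,0,0,0],[0,0,14,70,0,0,0],[0,0,14,120,0,0,0],[0,0,14,170,0,0,0],[0,0,14,210,0,0,0],[0,0,14,230,0,0,0],[0,0,14,230,0,0,0]]]'
python3 - <<'E'
from h import *
s=st();print(to_tool([.6245,-.155,.051]))
E
```

```text
clock: 13.4
ee_pos: [0.6139, 0.2394, 0.3702]
tcp_rot: [-3.14, -0.052, -0.002]
ft_force: [0.5, -0.7, -2.2]
grip_width: 0.0549
finger_force: 63.9
clock: 14.2
ee_pos: [0.6195, -0.1444, 0.3751]
tcp_rot: [3.141, 0.046, -0.001]
ft_force: [1.0, 0.3, -1.6]
grip_width: 0.0551
finger_force: 63.9
clock: 14.9
ee_pos: [0.6168, -0.1543, 0.1397]
tcp_rot: [-3.137, -0.048, 0.016]
ft_force: [0.1, -0.3, -2.3]
grip_width: 0.0546
finger_force: 63.9
t 14.9 tcp [ 616.8 -154.3  139.7] F [ 0.1 -0.3 -2.3] w 54.6 ff 63.9 q [-0.36  0.33  1.65  0.    1.17  1.18] zax [ 0.03 -1.   -0.   -0.01  0.   -1.  ]
[ 8.6  1.3 88.6]
```

```bash
python3 -m jog '[[[0,6,1,35,0,0,0],[0,6,1,65,0,0,0],[0,6,1,80,0,0,0],[0,6,1,84,0,0,0],[0,6,1,86,0,0,0],[0,6,1,86,0,0,0]]]'
```

```text
clock: 15.5
ee_pos: [0.6285, -0.1572, 0.061]
tcp_rot: [3.14, 0.048, 0.005]
ft_force: [-0.1, -1.0, -1.1]
grip_width: 0.0547
finger_force: 63.9
```

```bash
python3 -m jog '[[[0,0,0,4,0,0,0],[0,0,0,7,0,0,0],[0,0,0,9,0,0,0],[0,0,0,9,0,0,0]]]'
```

```text
clock: 15.9
ee_pos: [0.6272, -0.1567, 0.05]
tcp_rot: [3.141, 0.048, 0.0]
ft_force: [0.7, 0.3, -1.4]
grip_width: 0.0548
finger_force: 64.1
```

```bash
python3 -m jog '[[[0,0,0,1,0,0,0],[0,0,0,2,0,0,0],[0,0,0,2,0,0,0]]]'; python3 -m jog '[[[80,0,0,0,0,0,0],[80,0,0,0,0,0,0],[80,0,0,0,0,0,0],[80,0,0,-10,0,0,0],[80,0,0,-50,0,0,0],[80,0,0,-100,0,0,0],[60,0,0,-150,0,0,0],[60,0,0,-200,0,0,0]]]'
python3 - <<'E'
from h import *
s=st(); im=vision.read_camera("wrist"); cv2.imwrite("pics/w4.png",im[:,:,::-1]); im2=vision.read_camera("side"); cv2.imwrite("pics/side4.png",im2[:,:,::-1])
o=np.hstack([cv2.resize(im,(400,300)),cv2.resize(im2[90:390,150:450],(300,300))]);cv2.imwrite("pics/c4.png",o[:,:,::-1])
E
```

```text
clock: 16.2
ee_pos: [0.6272, -0.1568, 0.0499]
tcp_rot: [-3.141, -0.049, 0.001]
ft_force: [-4.7, 1.9, 8.1]
grip_width: 0.055
finger_force: 64.5
clock: 17.0
ee_pos: [0.6269, -0.1566, 0.2505]
tcp_rot: [3.141, 0.048, 0.001]
ft_force: [0.8, 0.7, 0.8]
grip_width: 0.0601
finger_force: 0.0
t 17.0 tcp [ 626.9 -156.6  250.5] F [0.8 0.7 0.8] w 60.1 ff 0.0 q [-0.35  0.25  1.54  0.    1.35  1.19] zax [ 0.03 -1.    0.    0.   -0.   -1.  ]
```

View pics/c4.png

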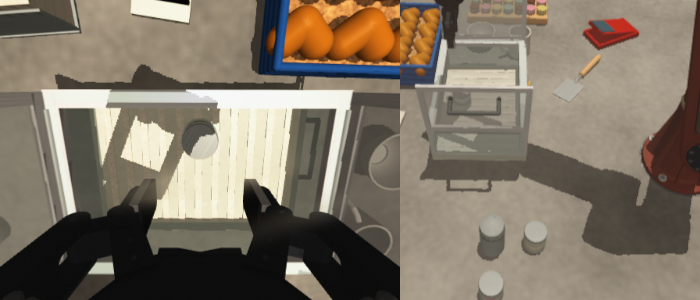

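Jar A stands upright on the deck, at (200,140) in the composite. B and C have not moved, so B is next.

```bash
python3 -m jog '[[[60,0,0,-50,0,0,0],[60,0,0,-100,0,0,0],[60,-22,-40,-115,0,0,0],[60,-44,-85,-115,0,0,0],[60,-66,-130,-115,0,0,0],[60,-88,-175,-115,0,0,0],[60,-110,-220,-115,0,0,0],[60,-130,-265,-115,0,0,0]]]';python3 -m jog '[[[80,-20,-40,0,0,0,0],[80,-40,-85,0,0,0,0],[80,-60,-120,20,0,0,0],[80,-78,-154,60,0,0,0],[80,-78,-156,105,0,0,0],[80,-78,-156,150,0,0,0],[80,-78,-156,180,0,0,0],[80,-78,-156,180,0,0,0]]]'; python3 lids.py w5
python3 - <<'E'
from h import *
im=cv2.imread("pics/w5.png"); cv2.imwrite("pics/w5c.png",cv2.resize(im[80:340,60:460],(600,390)))
E
```

```text
clock: 17.9
ee_pos: [0.4877, 0.1056, 0.3636]
tcp_rot: [-3.141, -0.047, -0.002]
ft_force: [0.9, 0.9, 0.0]
grip_width: 0.0605
finger_force: 0.0
clock: 18.7
ee_pos: [0.4021, 0.2561, 0.178]
tcp_rot: [3.137, 0.049, -0.016]
ft_force: [-0.5, 0.1, -0.2]
grip_width: 0.0804
finger_force: 0.0
t 18.7 tcp [402.1 256.1 178. ] F [-0.5  0.1 -0.2] w 80.4 ff 0.0 q [ 0.42 -0.04  2.   -0.    1.2   1.96] zax [ 0.03 -1.    0.   -0.01 -0.   -1.  ]
A [265.7 -79.7]
B [250.4 182.2]
C [123.2  68.9]
S [238.1  62.7]
```

View pics/w5c.png

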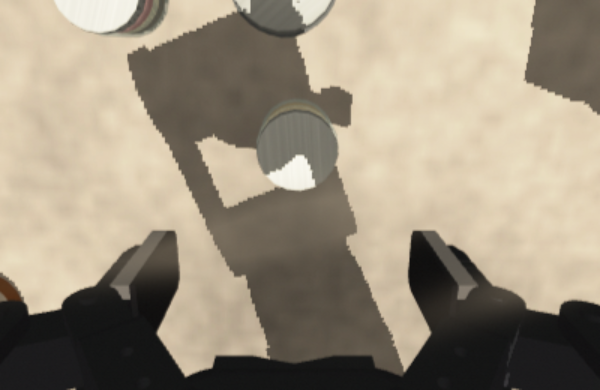

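Jar B's lid is centred at (259,179).

Run:
```python
from h import *
s=st(); p=cast("wrist",258.7,179.3,.058,s); print(p,to_tool([p[0],p[1],.018],s))
```

```text
t 18.75 tcp [404.5 257.  181.2] F [ 0.5 -0.4  1. ] w 80.1 ff 0.0 q [ 0.42 -0.04  1.99  0.    1.2   1.96] zax [ 0.03 -1.    0.   -0.   -0.   -1.  ]
[0.41035523 0.25224959 0.058     ] [  6.5   4.6 163.2]
```

```bash
python3 -m jog '[[[82,5,4,40,0,0,0],[82,5,4,80,0,0,0],[82,5,4,120,0,0,0],[82,5,4,150,0,0,0],[82,5,4,165,0,0,0],[82,5,4,165,0,0,0],[82,5,4,165,0,0,0]]]'; python3 -m jog '[[[0,0,0,0,0,0,0],[0,0,0,0,0,0,0],[0,0,0,0,0,0,0],[0,0,0,0,0,0,0],[0,0,0,0,0,0,0],[0,0,0,0,0,0,0]]]';python3 -m jog '[[[0,0,0,-15,0,0,0],[0,0,0,-55,0,0,0],[0,0,0,-105,0,0,0],[0,0,0,-155,0,0,0],[0,0,0,-205,0,0,0],[0,0,0,-255,0,0,0],[0,0,0,-305,0,0,0],[0,0,0,-350,0,0,0]]]'
```

```text
clock: 19.45
ee_pos: [0.4139, 0.2548, 0.0203]
tcp_rot: [-3.14, -0.048, -0.006]
ft_force: [-0.0, -0.1, 0.9]
grip_width: 0.0821
finger_force: 0.0
clock: 20.05
ee_pos: [0.4137, 0.2547, 0.0205]
tcp_rot: [-3.14, -0.049, -0.007]
ft_force: [-0.7, -0.5, 6.3]
grip_width: 0.0547
finger_force: 63.4
clock: 20.85
ee_pos: [0.4109, 0.2537, 0.3713]
tcp_rot: [-3.14, -0.049, -0.004]
ft_force: [1.2, 0.8, -3.0]
grip_width: 0.0546
finger_force: 64.1
```

```bash
python3 -m jog '[[[0,5,25,-8,0,0,0],[0,15,70,-8,0,0,0],[0,25,118,-8,0,0,0],[0,35,166,-8,0,0,0],[0,45,214,-8,0,0,0],[0,55,262,-8,0,0,0],[0,65,310,-8,0,0,0],[0,75,355,-8,0,0,0]]]';python3 -m jog '[[[0,10,48,0,0,0,0],[0,18,90,0,0,0,0],[0,23,121,10,0,0,0],[0,23,121,50,0,0,0],[0,23,121,100,0,0,0],[0,23,121,150,0,0,0],[0,23,121,200,0,0,0],[0,23,121,230,0,0,0]]]'
python3 - <<'E'
from h import *
s=st();s=st();print(to_tool([.5265,-.218,.052]))
E
```

```text
clock: 21.65
ee_pos: [0.4969, -0.1007, 0.3764]
tcp_rot: [3.141, 0.047, 0.001]
ft_force: [1.6, 0.9, -2.5]
grip_width: 0.0546
finger_force: 64.1
clock: 22.45
ee_pos: [0.5209, -0.2172, 0.1414]
tcp_rot: [-3.138, -0.048, 0.009]
ft_force: [-0.3, -0.5, -2.5]
grip_width: 0.0544
finger_force: 64.3
t 22.45 tcp [ 520.9 -217.2  141.4] F [-0.3 -0.5 -2.5] w 54.4 ff 64.3 q [-0.52  0.19  1.83  0.    1.13  1.02] zax [ 0.03 -1.   -0.   -0.01  0.   -1.  ]
t 22.45 tcp [ 520.9 -217.2  141.4] F [-0.3 -0.5 -2.5] w 54.4 ff 64.3 q [-0.52  0.19  1.83  0.    1.13  1.02] zax [ 0.03 -1.   -0.   -0.01  0.   -1.  ]
[ 6.1  1.2 89.4]
```

```bash
python3 -m jog '[[[0,3,1,35,0,0,0],[0,3,1,65,0,0,0],[0,3,1,82,0,0,0],[0,3,1,89,0,0,0],[0,3,1,91,0,0,0],[0,3,1,93,0,0,0],[0,3,1,93,0,0,0]]]'
```

```text
clock: 23.15
ee_pos: [0.528, -0.2204, 0.0544]
tcp_rot: [3.14, 0.048, 0.003]
ft_force: [1.0, 0.4, -2.1]
grip_width: 0.0546
finger_force: 64.2
```

```bash
python3 -m jog '[[[0,0,0,2,0,0,0],[0,0,0,3,0,0,0],[0,0,0,4,0,0,0],[0,0,0,5,0,0,0],[0,0,0,5,0,0,0]]]';  python3 -m jog '[[[80,0,0,0,0,0,0],[80,0,0,0,0,0,0],[80,0,0,0,0,0,0],[80,0,0,-10,0,0,0],[80,0,0,-50,0,0,0],[80,0,0,-100,0,0,0],[60,0,0,-150,0,0,0],[60,0,0,-200,0,0,0]]]'; python3 -m jog '[[[60,0,0,-50,0,0,0],[60,0,0,-100,0,0,0],[60,0,-35,-115,0,0,0],[60,-2,-80,-115,0,0,0],[60,-4,-130,-115,0,0,0],[60,-4,-180,-115,0,0,0],[60,-4,-230,-115,0,0,0],[60,-4,-280,-115,0,0,0]]]'
python3 - <<'E'
from h import *
s=st();print(to_tool([.504,.371,.18]))
E
```

```text
clock: 23.65
ee_pos: [0.5275, -0.2201, 0.0505]
tcp_rot: [3.141, 0.049, -0.0]
ft_force: [-4.0, 1.7, 9.9]
grip_width: 0.0549
finger_force: 65.2
clock: 24.45
ee_pos: [0.5267, -0.2196, 0.2505]
tcp_rot: [3.141, 0.048, 0.001]
ft_force: [0.4, -0.1, -0.9]
grip_width: 0.0598
finger_force: 0.0
clock: 25.25
ee_pos: [0.5138, 0.0617, 0.3638]
tcp_rot: [3.141, 0.048, 0.002]
ft_force: [0.2, 0.2, 0.5]
grip_width: 0.0601
finger_force: 0.0
t 25.25 tcp [513.8  61.7 363.8] F [0.2 0.2 0.5] w 60.1 ff 0.0 q [-0.02 -0.1   1.7   0.    1.54  1.52] zax [ 0.03 -1.    0.    0.   -0.   -1.  ]
[  -0.6 -309.4  183.8]
```

```bash
python3 -m jog '[[[80,0,-48,0,0,0,0],[80,0,-96,0,0,0,0],[80,0,-144,10,0,0,0],[80,0,-190,30,0,0,0],[80,0,-235,50,0,0,0],[80,0,-275,80,0,0,0],[80,0,-309,115,0,0,0],[80,0,-309,160,0,0,0]]]';python3 -m jog '[[[80,0,0,20,0,0,0],[80,0,0,20,0,0,0]]]'; python3 lids.py w6
python3 - <<'E'
from h import *
im=cv2.imread("pics/w6.png"); a=cv2.resize(im[80:340,60:460],(500,325)); vision.read_camera
b=vision.read_camera("scene")[140:310,130:330,::-1]
cv2.imwrite("pics/w6c.png",np.hstack([a,cv2.resize(b,(300,255))[:255]] if 0 else [a,cv2.copyMakeBorder(cv2.resize(b,(300,255)),0,70,0,0,cv2.BORDER_CONSTANT)]))
E
```

```text
clock: 26.05
ee_pos: [0.5054, 0.3738, 0.2045]
tcp_rot: [-3.136, -0.055, -0.008]
ft_force: [0.8, 0.4, 0.4]
grip_width: 0.0802
finger_force: 0.0
clock: 26.25
ee_pos: [0.5016, 0.3674, 0.1781]
tcp_rot: [3.136, 0.05, -0.013]
ft_force: [-0.3, -0.5, -0.0]
grip_width: 0.0802
finger_force: 0.0
t 26.25 tcp [501.6 367.4 178.1] F [-0.3 -0.5 -0. ] w 80.2 ff 0.0 q [ 0.52  0.26  1.66 -0.    1.23  2.06] zax [ 0.03 -1.    0.   -0.01 -0.   -1.  ]
A [389.6  68. ]
B [352.2 276. ]
C [249.6 184.8]
S [371.6 199.2]
```

View pics/w6c.png

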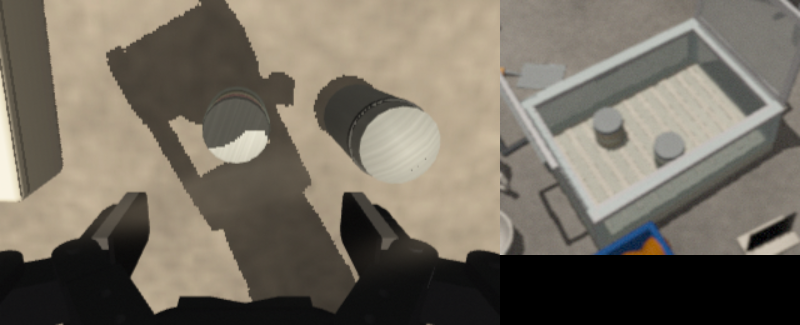

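Jar C's lid is at (249,184), on the estimate. The shaker is clear of the fingers, and jars A and B stand on the deck.

Run:
```python
from h import *
s=st(); p=cast("wrist",248.8,184,.058,s); print(p,to_tool([p[0],p[1],.018],s), cast("wrist",60+400/1.25,80+143/1.25,.105,s))
```

```text
t 26.35 tcp [505.1 368.8 183.7] F [-0.2 -0.4  0.6] w 80.1 ff 0.0 q [0.52 0.26 1.65 0.   1.23 2.06] zax [ 0.03 -1.   -0.    0.    0.   -1.  ]
[0.50595034 0.37385956 0.058     ] [  1.   -5.  165.7] [0.51244279 0.26541552 0.105     ]
```

```bash
python3 -m jog '[[[80,-1,-4,40,0,0,0],[80,-1,-4,80,0,0,0],[80,-1,-4,120,0,0,0],[80,-1,-4,150,0,0,0],[80,-1,-4,165,0,0,0],[80,-1,-4,165,0,0,0],[80,-1,-4,165,0,0,0]]]'; python3 -m jog '[[[0,0,0,0,0,0,0],[0,0,0,0,0,0,0],[0,0,0,0,0,0,0],[0,0,0,0,0,0,0],[0,0,0,0,0,0,0],[0,0,0,0,0,0,0]]]';python3 -m jog '[[[0,0,0,-15,0,0,0],[0,0,0,-55,0,0,0],[0,0,0,-105,0,0,0],[0,0,0,-155,0,0,0],[0,0,0,-205,0,0,0],[0,0,0,-255,0,0,0],[0,0,0,-305,0,0,0],[0,0,0,-350,0,0,0]]]'
```

```text
clock: 27.05
ee_pos: [0.5058, 0.3737, 0.0206]
tcp_rot: [-3.139, -0.048, -0.006]
ft_force: [-0.8, -1.2, -0.0]
grip_width: 0.0803
finger_force: 0.0
clock: 27.65
ee_pos: [0.506, 0.3741, 0.0211]
tcp_rot: [-3.139, -0.049, -0.008]
ft_force: [0.6, 0.6, 6.4]
grip_width: 0.055
finger_force: 63.9
clock: 28.45
ee_pos: [0.503, 0.3723, 0.3715]
tcp_rot: [-3.141, -0.049, -0.002]
ft_force: [1.2, 0.3, -1.2]
grip_width: 0.0547
finger_force: 63.8
```

```bash
python3 -m jog '[[[0,0,25,-8,0,0,0],[0,0,72,-8,0,0,0],[0,0,121,-8,0,0,0],[0,0,170,-8,0,0,0],[0,0,219,-8,0,0,0],[0,0,268,-8,0,0,0],[0,0,317,-8,0,0,0],[0,0,365,-8,0,0,0]]]';python3 -m jog '[[[0,2,48,0,0,0,0],[0,2,90,0,0,0,0],[0,2,106,10,0,0,0],[0,2,106,50,0,0,0],[0,2,106,100,0,0,0],[0,2,106,150,0,0,0],[0,2,106,200,0,0,0],[0,2,106,230,0,0,0]]]'; python3 -m jog '[[[0,0,0,0,0,0,0],[0,0,0,0,0,0,0],[0,0,0,0,0,0,0]]]'
python3 - <<'E'
from h import *
s=st();print(to_tool([.5225,-.098,.052]))
E
```

```text
clock: 29.25
ee_pos: [0.5138, 0.0061, 0.3764]
tcp_rot: [-3.141, -0.049, -0.0]
ft_force: [0.7, -0.3, -1.3]
grip_width: 0.0546
finger_force: 63.9
clock: 30.05
ee_pos: [0.5165, -0.0961, 0.1412]
tcp_rot: [-3.138, -0.049, 0.011]
ft_force: [0.2, 0.5, -2.6]
grip_width: 0.055
finger_force: 64.0
clock: 30.35
ee_pos: [0.5224, -0.0984, 0.149]
tcp_rot: [3.14, 0.049, 0.008]
ft_force: [0.6, -0.6, -1.3]
grip_width: 0.0546
finger_force: 64.0
t 30.35 tcp [522.4 -98.4 149. ] F [ 0.6 -0.6 -1.3] w 54.6 ff 64.0 q [-0.32  0.1   1.91  0.    1.13  1.22] zax [ 0.03 -1.    0.    0.   -0.   -1.  ]
[-0.3 -0.6 97. ]
```

```bash
python3 -m jog '[[[0,0,0,35,0,0,0],[0,0,0,65,0,0,0],[0,0,0,82,0,0,0],[0,0,0,90,0,0,0],[0,0,0,93,0,0,0],[0,0,0,95,0,0,0],[0,0,0,97,0,0,0],[0,0,0,98,0,0,0]]]'; python3 -m jog '[[[0,0,0,0.5,0,0,0],[0,0,0,1,0,0,0],[0,0,0,1,0,0,0]]]'
```

```text
clock: 31.15
ee_pos: [0.522, -0.0986, 0.051]
tcp_rot: [3.14, 0.049, 0.004]
ft_force: [-5.2, 1.1, 13.7]
grip_width: 0.0547
finger_force: 65.0
clock: 31.45
ee_pos: [0.5221, -0.0986, 0.051]
tcp_rot: [3.14, 0.049, 0.004]
ft_force: [-5.6, 1.1, 13.5]
grip_width: 0.0551
finger_force: 65.1
```

```bash
python3 -m jog '[[[80,0,0,0,0,0,0],[80,0,0,0,0,0,0],[80,0,0,0,0,0,0],[80,0,0,-10,0,0,0],[80,0,0,-50,0,0,0],[80,0,0,-100,0,0,0],[60,0,0,-150,0,0,0],[60,0,0,-200,0,0,0]]]'; python3 -m jog '[[[30,0,0,-50,0,0,0],[30,0,0,-100,0,0,0],[30,10,-10,-120,0,0,0],[30,20,-50,-120,0,0,0],[30,30,-100,-120,0,0,0],[30,40,-150,-120,0,0,0],[30,50,-202,-120,-0.1,0,0],[30,50,-202,-120,-0.2,0,0]]]'; python3 -m jog '[[[30,0,0,0,0,0,0],[30,0,0,0,0,0,0]]]';python3 - <<'E'
from h import *
s=st(); im=vision.read_camera("wrist")[:,:,::-1]; b=vision.read_camera("scene")[100:310,120:400,::-1]
print(proj("wrist",[.563,.087,.263],s)); print(to_tool([.565,.0846,.251],s))
cv2.imwrite("pics/c7.png",np.hstack([cv2.resize(im,(400,300)),cv2.resize(b,(400,300))]))
E
```

```text
clock: 32.25
ee_pos: [0.5198, -0.0979, 0.2494]
tcp_rot: [3.141, 0.048, 0.0]
ft_force: [1.4, -0.4, 0.3]
grip_width: 0.0602
finger_force: 0.0
clock: 33.05
ee_pos: [0.5641, 0.1099, 0.3678]
tcp_rot: [2.94, 0.051, 0.008]
ft_force: [0.8, -0.7, -0.4]
grip_width: 0.0301
finger_force: 0.0
clock: 33.25
ee_pos: [0.5637, 0.1059, 0.367]
tcp_rot: [2.942, 0.048, 0.004]
ft_force: [0.1, -0.1, -0.7]
grip_width: 0.0298
finger_force: 0.0
t 33.25 tcp [563.7 105.9 367. ] F [ 0.1 -0.1 -0.7] w 29.8 ff 0.0 q [ 0.17  0.06  1.55 -0.2   1.56  1.71] zax [ 0.03 -0.98  0.2   0.01 -0.2  -0.98]
[251.7 191.8]
[  0.7  -2.1 117.9]
```

View pics/c7.png

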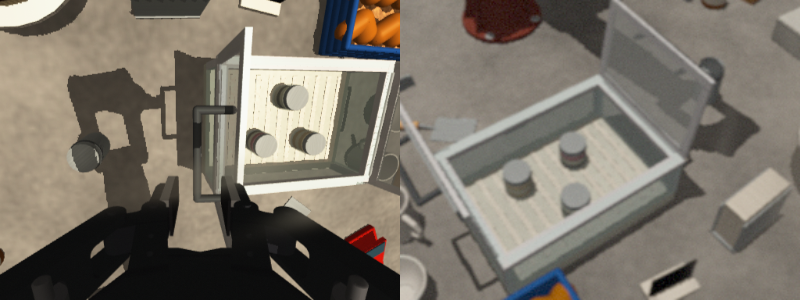

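All three jars stand on the deck, and the left handle sits centred between the open fingers at about (253,197). I'll pinch it and swing the left cover shut.

```bash
python3 -m jog '[[[30,0,-2,45,0,0,0],[30,0,-2,85,0,0,0],[30,0,-2,110,0,0,0],[30,0,-2,118,0,0,0],[0,0,-2,118,0,0,0],[0,0,-2,118,0,0,0],[0,0,-2,118,0,0,0],[0,0,-2,118,0,0,0]]]'; python3 -m jog '[[[0,0,14,-3,0,0,0],[0,0,29,-4,0,0,0],[0,0,40,-4,0,0,0],[0,0,51,-4,0,0,0],[0,0,62,-2,0,0,0],[0,0,73,0,0,0,0],[0,0,94,7,0,0,0],[0,0,113,18,0,0,0]]]'; python3 -m jog '[[[0,0,0,0,0,0,0]]]'
python3 - <<'E'
from h import *
s=st()
E
```

```text
clock: 34.15
ee_pos: [0.5661, 0.0828, 0.2536]
tcp_rot: [2.943, 0.04, 0.011]
ft_force: [-0.3, 2.1, 5.8]
grip_width: 0.0075
finger_force: 58.6
clock: 34.95
ee_pos: [0.569, -0.0315, 0.2559]
tcp_rot: [2.942, 0.045, 0.008]
ft_force: [5.8, 2.3, -0.8]
grip_width: 0.0074
finger_force: 60.7
clock: 35.05
ee_pos: [0.569, -0.034, 0.2548]
tcp_rot: [2.938, 0.042, 0.007]
ft_force: [6.1, -0.5, 0.7]
grip_width: 0.0073
finger_force: 60.9
t 35.05 tcp [569.  -34.  254.8] F [ 6.1 -0.5  0.7] w 7.3 ff 60.9 q [-0.08  0.08  1.73 -0.21  1.31  1.52] zax [ 0.03 -0.98  0.2   0.01 -0.2  -0.98]
```

```bash
python3 -m jog '[[[0,0,9,6,0,0,0],[0,0,18,13,0.04,0,0],[0,0,33,28,0.08,0,0],[0,0,46,46,0.12,0,0],[0,0,56,66,0.16,0,0],[0,0,63,86,0.2,0,0],[0,0,65,99,0.2,0,0],[0,0,66,105,0.2,0,0]]]'; python3 -m jog '[[[0,0,0,2,0,0,0],[0,0,0,2,0,0,0]]]'
python3 - <<'E'
from h import *
s=st()
E
```

```text
clock: 35.85
ee_pos: [0.5706, -0.1155, 0.1662]
tcp_rot: [-3.136, -0.043, 0.002]
ft_force: [-3.9, 11.4, 25.5]
grip_width: 0.0071
finger_force: 62.0
clock: 36.05
ee_pos: [0.5706, -0.1155, 0.1664]
tcp_rot: [-3.138, -0.046, 0.001]
ft_force: [-1.7, 5.3, 13.8]
grip_width: 0.0073
finger_force: 60.5
t 36.05 tcp [ 570.6 -115.5  166.4] F [-1.7  5.3 13.8] w 7.3 ff 60.5 q [-0.32  0.19  1.77  0.    1.18  1.22] zax [ 0.03 -1.   -0.   -0.    0.   -1.  ]
```

```bash
python3 -m jog '[[[30,0,0,0,0,0,0],[30,0,0,0,0,0,0],[30,0,0,-10,0,0,0],[30,0,0,-50,0,0,0],[30,0,0,-100,0,0,0],[30,0,0,-150,0,0,0],[30,0,0,-200,0,0,0],[30,0,20,-215,0,0,0]]]'; python3 -m jog '[[[30,0,45,0,0,0,0],[30,-4,93,0,0,0,0],[30,-8,141,0,0,0,0],[30,-8,190,0,0,0,0],[30,-8,238,0,0,0,0],[30,-8,286,0,0.1,0,0],[30,-8,286,0,0.2,0,0],[30,-8,286,0,0.2,0,0]]]'; python3 -m jog '[[[30,0,0,0,0,0,0],[30,0,0,0,0,0,0]]]'
python3 - <<'E'
from h import *
s=st(); im=vision.read_camera("wrist")[:,:,::-1]; b=vision.read_camera("scene")[100:310,50:330,::-1]
print(proj("wrist",[.573,-.402,.273],s)); print(to_tool([.573,-.3996,.261],s))
cv2.imwrite("pics/c8.png",np.hstack([cv2.resize(im,(400,300)),cv2.resize(b,(400,300))]))
E
```

```text
clock: 36.85
ee_pos: [0.5732, -0.1355, 0.3872]
tcp_rot: [3.138, 0.052, 0.016]
ft_force: [1.1, -0.1, 1.3]
grip_width: 0.0303
finger_force: 0.0
clock: 37.65
ee_pos: [0.57, -0.426, 0.3751]
tcp_rot: [-2.938, -0.036, 0.011]
ft_force: [0.7, -0.3, -0.3]
grip_width: 0.0299
finger_force: 0.0
clock: 37.85
ee_pos: [0.5725, -0.4205, 0.3798]
tcp_rot: [-2.942, -0.048, 0.004]
ft_force: [-0.6, -0.4, 0.2]
grip_width: 0.0297
finger_force: 0.0
t 37.85 tcp [ 572.5 -420.5  379.8] F [-0.6 -0.4  0.2] w 29.7 ff 0.0 q [-0.79  0.42  1.1   0.14  1.77  0.77] zax [ 0.03 -0.98 -0.2  -0.01  0.2  -0.98]
[256.8 188.4]
[  1.1   3.  120.5]
```

View pics/c8.png

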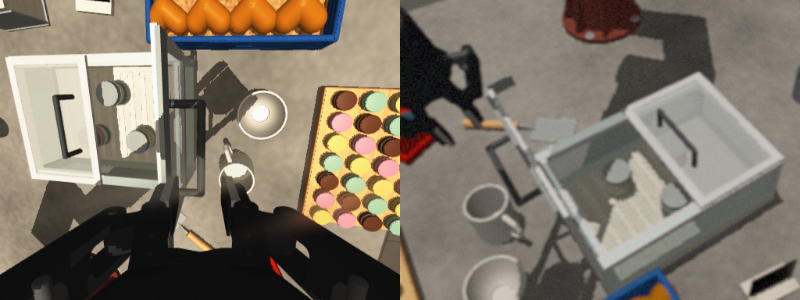

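The left cover is shut flat, and the right handle at (257,190) is centred between the fingers. I'll pinch it and swing the cover down to the catch.

```bash
python3 -m jog '[[[30,0,3,45,0,0,0],[30,0,3,85,0,0,0],[30,0,3,112,0,0,0],[30,0,3,120,0,0,0],[0,0,3,120,0,0,0],[0,0,3,120,0,0,0],[0,0,3,120,0,0,0],[0,0,3,120,0,0,0]]]'; python3 -m jog '[[[0,0,-15,-3,0,0,0],[0,0,-31,-4,0,0,0],[0,0,-43,-3,0,0,0],[0,0,-55,-3,0,0,0],[0,0,-66,-1,0,0,0],[0,0,-78,2,0,0,0],[0,0,-100,10,0,0,0],[0,0,-120,21,0,0,0]]]'; python3 -m jog '[[[0,0,0,0,0,0,0]]]'
python3 - <<'E'
from h import *
s=st()
E
```

```text
clock: 38.75
ee_pos: [0.5733, -0.3992, 0.2667]
tcp_rot: [-2.944, -0.05, -0.002]
ft_force: [-2.1, 2.9, 8.7]
grip_width: 0.0073
finger_force: 58.8
clock: 39.55
ee_pos: [0.5699, -0.2781, 0.2675]
tcp_rot: [-2.945, -0.048, -0.006]
ft_force: [3.5, -0.4, 2.5]
grip_width: 0.0074
finger_force: 64.7
clock: 39.65
ee_pos: [0.5698, -0.2733, 0.266]
tcp_rot: [-2.936, -0.052, -0.003]
ft_force: [3.5, 5.2, 5.7]
grip_width: 0.0069
finger_force: 64.2
t 39.65 tcp [ 569.8 -273.3  266. ] F [3.5 5.2 5.7] w 6.9 ff 64.2 q [-0.64  0.27  1.49  0.16  1.5   0.88] zax [ 0.04 -0.98 -0.2  -0.    0.2  -0.98]
```

```bash
python3 -m jog '[[[0,0,-9,7,0,0,0],[0,0,-19,14,-0.04,0,0],[0,0,-34,31,-0.08,0,0],[0,0,-47,50,-0.12,0,0],[0,0,-57,71,-0.16,0,0],[0,0,-64,93,-0.2,0,0],[0,0,-64,93,-0.2,0,0],[0,0,-64,93,-0.2,0,0]]]'
python3 - <<'E'
from h import *
s=st()
E
```

```text
clock: 40.45
ee_pos: [0.5672, -0.1931, 0.1852]
tcp_rot: [-3.136, -0.053, -0.008]
ft_force: [6.6, 5.6, -1.5]
grip_width: 0.0074
finger_force: 66.2
t 40.45 tcp [ 567.2 -193.1  185.2] F [ 6.6  5.6 -1.5] w 7.4 ff 66.2 q [-0.45  0.2   1.72  0.01  1.22  1.09] zax [ 0.03 -1.   -0.01  0.    0.01 -1.  ]
```

```bash
python3 -m jog '[[[0,0,-4,8,0,0,0],[0,0,-6,14,0,0,0],[0,0,-7,18,0,0,0],[0,0,-8,22,0,0,0],[0,0,-8,22,0,0,0]]]'; python3 -m jog '[[[0,0,0,1,0,0,0],[0,0,0,2,0,0,0],[0,0,0,2,0,0,0]]]'
```

```text
clock: 40.95
ee_pos: [0.5665, -0.1856, 0.1648]
tcp_rot: [-3.136, -0.05, -0.006]
ft_force: [2.9, 7.2, 4.7]
grip_width: 0.0072
finger_force: 67.7
clock: 41.25
ee_pos: [0.5665, -0.1856, 0.1647]
tcp_rot: [-3.135, -0.049, -0.006]
ft_force: [0.0, 7.7, 11.8]
grip_width: 0.0076
finger_force: 68.7
```

```bash
python3 -m jog '[[[0,0,0,1,0,0,0],[0,0,0,2,0,0,0],[0,0,0,3,0,0,0],[0,0,0,3,0,0,0]]]'; python3 -m jog '[[[0,0,0,-2,0,0,0],[0,0,0,-4,0,0,0],[0,0,0,-5,0,0,0],[0,0,0,-5,0,0,0],[0,0,0,-5,0,0,0]]]'
python3 - <<'E'
from h import *
s=st()
E
```

```text
clock: 41.65
ee_pos: [0.5666, -0.1856, 0.1646]
tcp_rot: [-3.135, -0.05, -0.005]
ft_force: [-4.4, 10.1, 22.0]
grip_width: 0.0073
finger_force: 69.8
clock: 42.15
ee_pos: [0.5665, -0.1856, 0.1648]
tcp_rot: [-3.135, -0.049, -0.006]
ft_force: [3.7, 6.9, 3.9]
grip_width: 0.0072
finger_force: 67.6
t 42.15 tcp [ 566.5 -185.6  164.8] F [3.7 6.9 3.9] w 7.2 ff 67.6 q [-0.44  0.22  1.74  0.01  1.18  1.1 ] zax [ 0.03 -1.   -0.01  0.    0.01 -1.  ]
```

```bash
python3 -m jog '[[[0,0,0,-1,0,0,0],[0,0,0,-1,0,0,0],[0,0,0,-2,0,0,0],[0,0,0,-2,0,0,0]]]'; python3 -m jog '[[[0,0,0,-1,0,0,0],[0,0,0,-1,0,0,0]]]'; python3 -m jog '[[[0,0,0,-1,0,0,0],[0,0,0,-1,0,0,0]]]'
```

```text
clock: 42.55
ee_pos: [0.5665, -0.1858, 0.1657]
tcp_rot: [-3.136, -0.049, -0.006]
ft_force: [4.4, 4.6, -0.1]
grip_width: 0.0073
finger_force: 67.1
clock: 42.75
ee_pos: [0.5665, -0.1859, 0.1661]
tcp_rot: [-3.136, -0.049, -0.006]
ft_force: [6.5, 5.5, -4.0]
grip_width: 0.0073
finger_force: 66.9
clock: 42.95
ee_pos: [0.5664, -0.186, 0.1664]
tcp_rot: [-3.136, -0.049, -0.006]
ft_force: [8.6, 4.2, -5.4]
grip_width: 0.0074
finger_force: 66.6
```

```bash
python3 -m jog '[[[0,0,0,-0.7,0,0,0],[0,0,0,-0.7,0,0,0],[0,0,0,-0.7,0,0,0],[0,0,0,-0.7,0,0,0]]]'; python3 -m jog '[[[0,0,0,2,0,0,0],[0,0,0,4,0,0,0],[0,0,0,6,0,0,0],[0,0,0,6,0,0,0],[0,0,0,7,0,0,0],[0,0,0,7,0,0,0]]]'
```

```text
clock: 43.35
ee_pos: [0.5664, -0.186, 0.1666]
tcp_rot: [-3.136, -0.049, -0.006]
ft_force: [8.2, 4.1, -7.6]
grip_width: 0.0074
finger_force: 66.4
clock: 43.95
ee_pos: [0.5666, -0.1856, 0.1647]
tcp_rot: [-3.135, -0.049, -0.006]
ft_force: [-0.5, 8.0, 12.5]
grip_width: 0.0068
finger_force: 68.6
```

The catch held: at a 7.6 N pull the handle rose only 1.9 mm. I'll release, retreat and check.

```bash
python3 -m jog '[[[0,0,0,-2,0,0,0],[30,0,0,-2,0,0,0],[30,0,0,-2,0,0,0],[30,0,0,-2,0,0,0],[30,0,0,-30,0,0,0],[30,0,0,-75,0,0,0],[30,0,0,-120,0,0,0],[30,0,0,-120,0,0,0]]]'; python3 -m jog '[[[30,-40,0,-30,0,0,0],[30,-85,0,-60,0,0,0],[30,-120,0,-80,0,0,0],[30,-120,0,-80,0,0,0]]]'
python3 - <<'E'
from h import *
s=st(); a=vision.read_camera("side")[90:340,120:420,::-1]; b=vision.read_camera("scene")[120:330,70:350,::-1]
cv2.imwrite("pics/c9.png",np.hstack([cv2.resize(a,(380,317)),cv2.resize(b,(420,317))]))
E
```

```text
clock: 44.75
ee_pos: [0.5688, -0.1921, 0.2901]
tcp_rot: [3.134, 0.048, 0.02]
ft_force: [0.9, -0.0, 0.8]
grip_width: 0.0301
finger_force: 0.0
clock: 45.15
ee_pos: [0.4433, -0.1948, 0.3654]
tcp_rot: [3.137, 0.045, 0.007]
ft_force: [0.4, 0.0, 0.9]
grip_width: 0.0298
finger_force: 0.0
t 45.15 tcp [ 443.3 -194.8  365.4] F [0.4 0.  0.9] w 29.8 ff 0.0 q [-0.56 -0.18  1.76 -0.    1.55  0.98] zax [ 0.03 -1.    0.    0.   -0.   -1.  ]
```

View pics/c9.png

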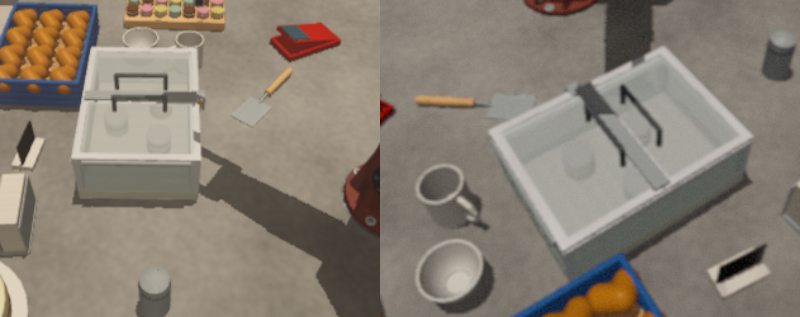

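Both covers lie flat with the strip lapping over the left one. The jars stand inside, and the shaker, mug and bowl have not moved.

```bash
python3 -c "
from cell import r
print(r.hand_in())"
```

```text
the job is handed in; nothing more can be done
None
```

The job is handed in; no verdict came back. All three jars present (no boxes were out) stand upright on the deck, both covers are shut, the right cover's catch held a 7.6 N tug, and the shaker, mug and bowl stand where they were.

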